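Load the sample mixer and screw its cap tight

TASK

Put the orange-capped sample tube, cap end up, into the mixer's leaning canister, then swing the canister's lid down until it is shut and screw the blue cap on the lid clockwise until it is tight. Then press the green start button fully down and let it come back up. Leave the two blue-capped tubes, the specimen jar and the marker where they are, and do not press start before the cap is tight.

Things in the scene. Friction and masses are not known exactly. Their poses are not given: they have to be found in the camera images.
- sample_mid (a point): flat-bottomed white plastic sample tube with an orange screw cap, 112 mm tall, body 32 mm across, cap 36 mm across and 26 mm tall, 50 to 100 g, standing upright on the bench; point at its centre, 56 mm above its foot, z up along the tube
- sample_top (a point): centre of the top of the orange cap of that tube
- canister_mouth (a point): centre of the open mouth of the aluminium canister fixed on the white mixer base. Canister: 82 mm outside, 72 mm inside, 119 mm deep inside, with a rubber pad in the bottom; it leans 30 degrees toward the mixer's front. z points out of the mouth along the canister's axis (30 degrees off vertical), x points across the mouth to the lid hinge on the higher, rear rim, y is level. A tube let go with its lower part in the mouth slides down to the bottom by itself
- lid_hinge (a point): middle of the lid's hinge axis, 56 mm along x and 4 mm along z from the mouth point; same axes as the mouth; the hinge turns about y
- lid (a joint): angle of the lid in rad: 0 = shut flat over the mouth, grows as it opens up and to the rear, at most 2.25; starts open, about 1.85 to 2.15, and stays where it is left (stiff hinge, 0.18 N m). The lid is a dark disc 88 mm across, its centre 56 mm from the hinge; when shut its outer face lies 10 mm above the hinge axis (along the mouth's z); it is 8 mm thick
- lid_tab (a point): centre, on the outer face, of the yellow tab by which the lid is pushed shut: 36 mm wide, at the lid's free edge opposite the hinge, 110 mm from the hinge axis, reaching from 98 to 128 mm. z is the lid's outward normal, x points to the hinge. With the lid open the outer face looks to the rear, so push from behind
- wing (a point): centre of the grip wing of the blue screw cap, held captive in the middle of the lid: a bar 60 mm long (its x axis), 18 mm wide (y), 40 mm tall, standing out along z, the lid's outward normal; the point lies 15 mm below the wing's outer end and 33 mm above the lid's outer face (a blue collar 54 mm across has its top 21 mm below the point). With the lid shut the wing leans 30 degrees toward the mixer's front like the canister
- screwcap (a joint): turn of the blue cap in rad: grows clockwise as seen from outside the lid; starts at 0 to 0.2 (loose), tight against its stop at 1.35, where the wing lines up with two red marks on the lid; it needs about 0.12 N m, stays where left, and sinks 2.6 mm per rad toward the lid
- start_top (a point): centre of the top of the green push button, 36 mm across, on a grey and white start box 90 x 110 x 50 mm that stands on the bench; the top is about 75 mm above the bench when up
- start (a joint): travel of the start button in m: 0 up, 0.008 fully down, needs about 6 N, springs back
- blue_a_mid (a point): flat-bottomed white plastic sample tube with a blue screw cap, 112 mm tall, body 32 mm across, cap 36 mm across and 26 mm tall, 50 to 100 g, standing upright on the bench; point at its centre, 56 mm above its foot, z up along the tube (leave alone)
- blue_b_mid (a point): flat-bottomed white plastic sample tube with a blue screw cap, 112 mm tall, body 32 mm across, cap 36 mm across and 26 mm tall, 50 to 100 g, standing upright on the bench; point at its centre, 56 mm above its foot, z up along the tube (leave alone)
- specimen_jar: closed jar with yellow cap, 68 mm across, 80 mm tall, origin at its foot (leave alone)
- marker: black marker pen 135 mm long, 16 mm thick, lying on the bench, origin under its middle (leave alone)

How it is judged:
By the outcome, as a careful person would: the job done as asked, in the order asked, and still so for the second after the job is handed in, with the robot touching nothing.
It also fails if it takes over 72 s, if anything falls off the work surface, if the arm or the gripper's body presses on something with over 40 N, if the wrist force passes 120 N, or if a joint passes its speed limit or range.

ROBOT

A 7-joint arm with a two-finger parallel gripper is mounted at the origin on the work surface. World frame = base frame: x ahead of the robot, y to its left, z up, the work surface at z = 0. Lengths are in m, angles in rad, forces in N, time in s.
With the tool pointing down it reaches from about 0.425 to 0.925 m from the base axis. Payload 6.8 kg.
Tool frame: the origin (TCP) lies on the front face of the gripper's body, between the roots of the fingers; the fingertips stand 73 mm ahead of it and the grasp point (between the pads) lies 54 mm ahead of it (env.nose_length is the distance from the TCP to the fingertips, in m); z points along the fingers, y is the direction in which the jaws open and shut (so a half turn about z gives the same grasp; the last joint's range is limited). The gripper opens to 85 mm and grips with 20 to 120 N. Pads are 22 mm wide; open, the fingers measure 114 mm over their backs; the gripper's body (76 mm by 85 mm) begins 54 mm behind the grasp point. The pads swing forward as they close: fully open they stand 13 mm farther back than shut.
Start: joints at [1.222, 0.477, 0.022, 1.555, -0.011, 1.109, -0.083], TCP at [0.161, -0.656, 0.304] pointing down, gripper open.
Joint ranges: [-2.96, 2.96], [-0.34, 2.1], [-1.41, 1.46], [0.24, 2.44], [-1.37, 4.51], [0.17, 1.92], [-2.96, 2.96]. Speed limits (rad/s): [2.39, 2.39, 3.14, 3.14, 3.14, 3.14, 3.14].

INTERFACE

Orientations are given as a unit quaternion [w, x, y, z].
In Python, from cell import env, kin, camera, calibration, job gives the robot as it stands. The module is installed in compiled form; this text tells all that it offers. Calls block until the motion is done:
- env.reach(position, orientation): joint-space move of the TCP to a pose.
- env.movel(position, velocity=0.15, rot=None, stop_force=None): straight line of the TCP; rot=None keeps the orientation; velocity is the mean speed in m/s. With stop_force (N) it stops when the force on the tool has changed by that much, and returns True; else False.
- env.goto_joints(angles): joint-space move.
- env.grip(opening, f_grip=None): finger opening in m; f_grip is the grip in N (None keeps the last); returns when the fingers have stopped.
- env.dwell(seconds).
- kin.inverse_kinematics(position, orientation): joint angles nearest the present ones, or None.
- env.get_state(): the state.
- camera(name): name is "scene" or "top" or "wrist"; returns (picture, depth): 480x640x3 uint8, blue, green, red; 480x640 float32, m along the optical axis (not along the pixel's ray), 0 where there is no reading.
- calibration(name): a dict with "fx", "fy", "cx", "cy" (pixels), "k1" (the pictures are not rectified: a ray, as slopes to the right and down, at radius r is drawn at 1 + k1 r^2 times it, then the intrinsics apply), "rvec" (rotation vector, rad) and "tvec" (3), from world to camera coordinates, as OpenCV has them. Camera axes: x right, y down, z forward; pixel columns grow to the right and rows downward; lengths in m; the calibration is good to about 2 mm. A picture is of the moment at which its call begins: read the wrist's pose just before it. calibration takes no time and is no camera call; for the wrist camera it gives the pose at the moment of the call.
A pose or a line that the arm cannot do raises env.PlanningError and nothing moves.
- job.job_done(): hands the job in, once; it reports no verdict.
The state is a dict: "time": time; "qpos": joint angles; "joint_velocities": joint speeds; "joint_torque": joint torques, N m; "tcp_pos": TCP position; "orientation": TCP orientation; "force": force on the tool from outside, world axes, zero at the start; "torque": the same for the moment, N m; "opening": finger opening in m.
Only numpy, scipy, OpenCV 4.12 (cv2) and the standard library are available. Lean on these libraries where they do the work, as an engineer would, in place of code of your own. Each camera call takes 0.05 s, during which the arm holds its last target.

## Working session

There is one attempt and no reset: what is moved stays moved. The work goes in short steps, each a Python script; the robot and the scene stay as the last script left them, time stands still between calls to the robot, and variables do not carry over. Pictures are saved under pics/ and viewed, and the job is handed in when it is done.

```bash
mkdir -p pics; ls
python3 - <<'E'
from cell import env,camera,calibration
import cv2
s=env.get_state(); print(s)
for n in ("scene","top","wrist"):
    c=calibration(n); print(n,c)
    p,d=camera(n); cv2.imwrite(f"pics/{n}0.png",p)
    import numpy as np; np.save(f"pics/{n}0.npy",d)
E
```

```text
pics
{'time': 0.0, 'qpos': array([ 1.2218964 ,  0.47781583,  0.02233889,  1.55646589, -0.0114885 ,
        1.10926794, -0.08308859]), 'joint_velocities': array([ 0.00085029,  0.0019333 ,  0.00033837, -0.00068438, -0.00095162,
       -0.00176039,  0.00092863]), 'joint_torque': array([-6.51909286e-04, -5.96455657e+01,  1.60781264e+00, -2.81200057e+01,
        1.24617299e-02,  9.37139470e-03, -7.09474591e-06]), 'tcp_pos': array([ 0.16085737, -0.655081  ,  0.30290892]), 'orientation': array([-8.96056551e-04,  9.92757934e-01,  1.20128464e-01, -1.82149478e-04]), 'force': array([ 0.87472904, -0.21974228,  0.31617296]), 'torque': array([-0.01070955,  0.00551241,  0.00844647]), 'opening': 0.08540489811273559}
scene {'fx': 454.9070818206305, 'fy': 454.9070818206305, 'cx': 327.9562310120215, 'cy': 242.81126930335725, 'k1': -0.08470629943814414, 'rvec': array([ 1.74629941,  1.52464178, -0.80582877]), 'tvec': array([-0.06276545, -0.19818457,  1.50140231])}
top {'fx': 497.88050676303055, 'fy': 497.88050676303055, 'cx': 320.8675496299883, 'cy': 240.92317729086244, 'k1': 0.006342182482046476, 'rvec': array([ 2.14600247, -2.09754445,  0.22161976]), 'tvec': array([-0.02316481,  0.56166598,  1.17805868])}
wrist {'fx': 422.3444340573851, 'fy': 422.3444340573851, 'cx': 323.87270530275055, 'cy': 244.0915436679068, 'k1': -0.06853707586981428, 'rvec': array([-2.30054731,  1.80488316,  0.24497046]), 'tvec': array([-0.67384296, -0.03386551,  0.37910972])}
```

View pics/scene0.png

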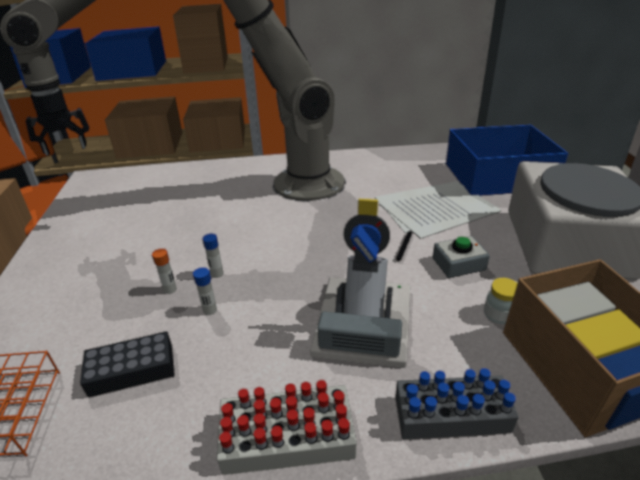

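View pics/top0.png

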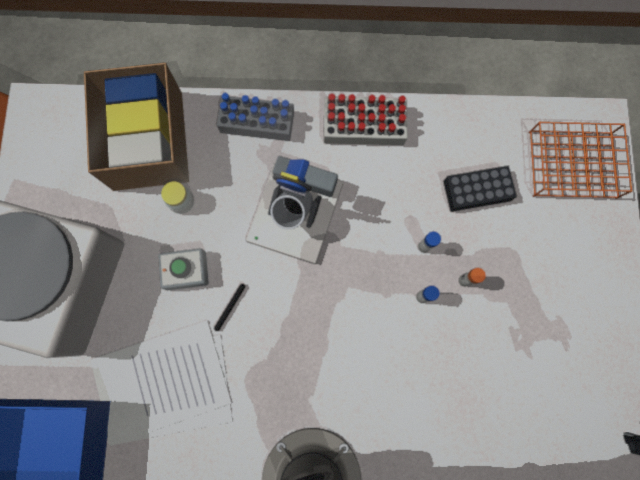

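View pics/wrist0.png

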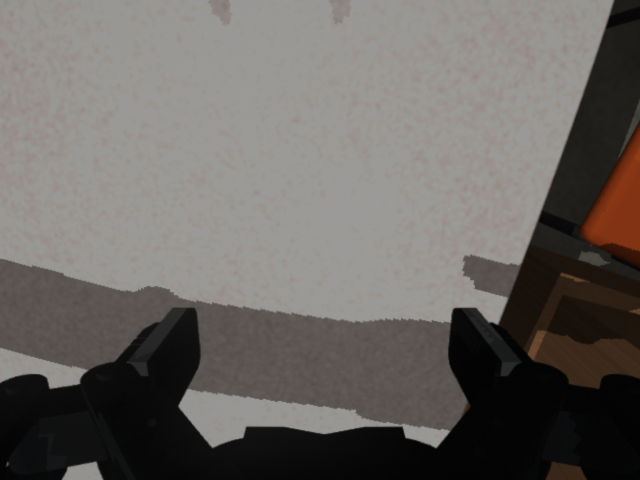

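The scene view shows the orange cap at (161,257), with the lid and wing facing the camera at (367,240) and the green button at (462,243). The top view shows the orange cap at (477,275), the mouth at (288,210), the wing at (292,175) and the button at (179,267). The canister leans toward the robot.

```bash
cat > h.py <<'E'
import numpy as np, cv2
from scipy.spatial.transform import Rotation as R
def K(c): return np.array([[c["fx"],0,c["cx"]],[0,c["fy"],c["cy"]],[0,0,1]])
def rays(c,uv):
    n=cv2.undistortPoints(np.asarray(uv,float).reshape(-1,1,2),K(c),np.array([c["k1"],0,0,0.]),None).reshape(-1,2)
    return np.c_[n,np.ones(len(n))]
def pose(c):
    Rm=cv2.Rodrigues(np.asarray(c["rvec"],float))[0]; return Rm,-Rm.T@np.asarray(c["tvec"],float)
def plane(c,uv,z):
    Rm,o=pose(c); d=rays(c,uv)@Rm; return o+d*((z-o[2])/d[:,2])[:,None]
def cloud(c,depth,uv):
    Rm,o=pose(c); uv=np.asarray(uv); dd=depth[uv[:,1].astype(int),uv[:,0].astype(int)]
    return o+(rays(c,uv)*dd[:,None])@Rm
def proj(c,P):
    return cv2.projectPoints(np.asarray(P,float).reshape(-1,3),np.asarray(c["rvec"],float),np.asarray(c["tvec"],float),K(c),np.array([c["k1"],0,0,0.]))[0].reshape(-1,2)
def tri(cs,uvs):
    A=np.zeros((3,3));b=np.zeros(3)
    for c,uv in zip(cs,uvs):
        Rm,o=pose(c); d=(rays(c,[uv])@Rm)[0]; d/=np.linalg.norm(d); M=np.eye(3)-np.outer(d,d); A+=M;b+=M@o
    return np.linalg.solve(A,b)
def blobs(img,lo,hi,amin=20):
    m=cv2.inRange(cv2.cvtColor(img,cv2.COLOR_BGR2HSV),np.array(lo),np.array(hi))
    n,l,s,ce=cv2.connectedComponentsWithStats(m)
    return [(s[i],ce[i],l==i) for i in range(1,n) if s[i][4]>=amin]
E
python3 - <<'E'
from h import *
from cell import calibration
for n in("top","scene"):
    c=calibration(n); p=cv2.imread(f"pics/{n}0.png"); d=np.load(f"pics/{n}0.npy")
    for nm,lo,hi in(("orange",(5,150,120),(14,255,255)),("green",(50,100,40),(85,255,255)),("blue",(105,130,60),(125,255,255)),("yellow",(22,130,100),(35,255,255)),("red",(0,180,100),(4,255,255))):
        for s,ce,m in blobs(p,lo,hi):
            if s[4]>1500 and nm!='blue':continue
            uv=np.argwhere(m)[:,::-1]; P=cloud(c,d,uv); P=P[np.isfinite(P).all(1)]
            if nm=='red' and s[4]>60: continue
            print(n,nm,s,ce.round(1),'med',np.median(P,0).round(3),'lo',np.percentile(P,3,axis=0).round(3),'hi',np.percentile(P,97,axis=0).round(3))
for s in ("top","scene"):
    p=cv2.imread(f"pics/{s}0.png")
    r=p[130:280,220:370] if s=="top" else p[180:370,300:430]
    cv2.imwrite(f"pics/{s}_crop.png",cv2.resize(r,None,fx=4 if s=="top" else 3,fy=4 if s=="top" else 3,interpolation=cv2.INTER_CUBIC))
E
```

```text
top orange [568 131   8   7  22] [570.2 134.5] med [ 0.854 -0.644  0.067] lo [ 0.653 -0.679  0.011] hi [ 0.876 -0.404  0.513]
top orange [582 131   9  60 170] [585.7 159.7] med [ 0.798 -0.682  0.065] lo [ 0.71  -0.719  0.004] hi [ 0.867 -0.677  0.07 ]
top orange [609 131  10  61 118] [613.9 160.8] med [ 0.791 -0.754  0.066] lo [ 0.712 -0.791  0.01 ] hi [ 0.865 -0.749  0.071]
top orange [596 132  11  60 144] [600.1 162.5] med [ 0.783 -0.718  0.065] lo [ 0.709 -0.754  0.008] hi [ 0.863 -0.713  0.071]
top orange [568 143   6   8  25] [570.5 146.4] med [ 0.824 -0.645  0.065] lo [ 0.815 -0.681  0.008] hi [ 0.854 -0.641  0.069]
top orange [470 268  15  14 161] [477.2 274.9] med [ 0.478 -0.378  0.111] lo [ 0.464 -0.393  0.107] hi [ 0.492 -0.362  0.115]
top blue [ 105   74   53   28 1197] [131.1  88. ] med [0.927 0.47  0.116] lo [0.896 0.413 0.111] hi [0.961 0.531 0.12 ]
top blue [222  93   7   8  37] [225.   96.8] med [0.928 0.244 0.081] lo [0.923 0.238 0.071] hi [0.937 0.251 0.087]
top blue [242  96   6   6  30] [244.8  98.5] med [0.923 0.192 0.083] lo [0.919 0.187 0.078] hi [0.931 0.2   0
[... 5325 characters left out ...]
86.6] med [0.672 0.353 0.081] lo [0.647 0.33  0.079] hi [0.701 0.378 0.083]
scene red [302 383   8   8  48] [305.4 386.6] med [ 0.864 -0.081  0.084] lo [ 0.857 -0.087  0.082] hi [ 0.87  -0.076  0.086]
scene red [318 382   7   7  44] [321.  384.9] med [ 0.864 -0.055  0.084] lo [ 0.858 -0.06   0.081] hi [ 0.871 -0.05   0.085]
scene red [286 385   9   7  50] [290.1 388.2] med [ 0.864 -0.107  0.084] lo [ 0.858 -0.112  0.081] hi [ 0.87  -0.101  0.085]
scene red [255 388   8   8  49] [258.8 391.9] med [ 0.864 -0.158  0.083] lo [ 0.858 -0.164  0.081] hi [ 0.87  -0.153  0.085]
scene red [239 390   9   8  49] [243.1 393.4] med [ 0.865 -0.184  0.084] lo [ 0.857 -0.189  0.082] hi [ 0.87  -0.179  0.086]
```

View pics/top_crop.png

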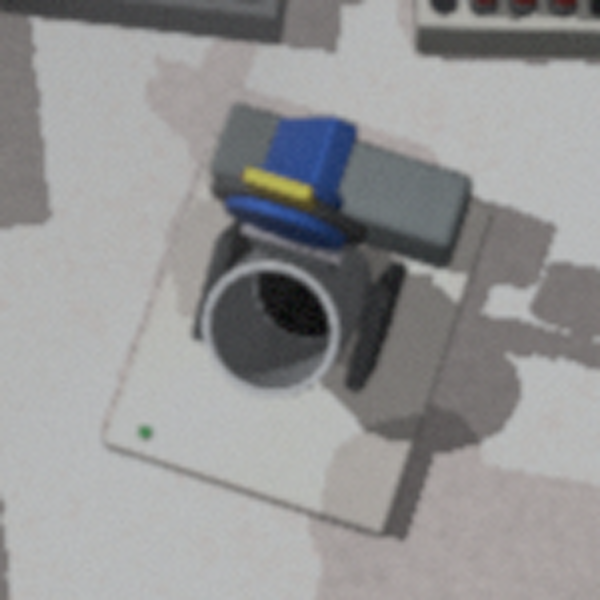

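View pics/scene_crop.png

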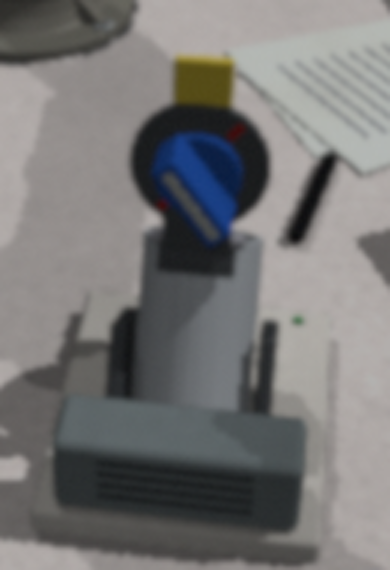

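Run:
```python
from h import *
from cell import calibration
c=calibration("top"); p=cv2.imread("pics/top0.png"); d=np.load("pics/top0.npy")
v,u=np.mgrid[135:275,225:350]; uv=np.c_[u.ravel(),v.ravel()]; P=cloud(c,d,uv)
# rim: bright pixels inside annulus of ellipse centre
g=p[uv[:,1],uv[:,0]].mean(1)
e=np.array([287.8,211.7]); rr=np.linalg.norm(uv-e,axis=1)
m=(rr>12)&(rr<21)&(g>125)&(P[:,2]>0.14)
Q=P[m]; print(m.sum(),Q.mean(0),Q[:,2].min(),Q[:,2].max())
# local max-brightness along rays from e -> ellipse fit
gray=cv2.cvtColor(p,cv2.COLOR_BGR2GRAY).astype(np.float32)
pts=[]
for a in np.linspace(0,2*np.pi,72,endpoint=False):
    r=np.arange(12,20,.25); x=(e[0]+r*np.cos(a)).astype(np.float32);y=(e[1]+r*np.sin(a)).astype(np.float32)
    s=cv2.remap(gray,x[None],y[None],cv2.INTER_LINEAR)[0]; i=s.argmax(); pts.append((x[i],y[i],s[i]))
pts=np.array(pts); el=cv2.fitEllipse(pts[pts[:,2]>130][:,:2]); print((pts[:,2]>130).sum(),el)
# plane
n=np.linalg.svd(Q-Q.mean(0))[2][2]; n*=np.sign(n[2])
for k in range(5):
    r=(Q-Q.mean(0))@n; Q=Q[abs(r)<max(0.004,2*r.std())]; n=np.linalg.svd(Q-Q.mean(0))[2][2]; n*=np.sign(n[2])
print("rim plane n",n,"tilt",np.degrees(np.arccos(n[2])),"yaw of horiz",np.degrees(np.arctan2(n[1],n[0])),len(Q),"z range",Q[:,2].min(),Q[:,2].max())
# base plate corner edges (crop px/4+offset): front edge
px=np.array([(105,440),(385,535),(490,210)])/4+np.array([220,130])
print("plate depth z",P[(rr>24)&(rr<45)&(P[:,2]>.02)&(P[:,2]<.08)&(g>140)].mean(0))
for z in(.02,.03,.04):
    F=plane(c,px,z); e1=F[1]-F[0]; print(z,F.round(3).tolist(),"perp yaw",np.degrees(np.arctan2(-e1[0]*-1,-(e1[1]))),np.degrees(np.arctan2(e1[1],e1[0])))
for z in (.165,.175,.18,.19,.2): print(z,plane(c,[el[0]],z))
s=blobs(p,(50,60,40),(85,255,255))
for a in s: print(a[0],a[1],plane(c,[a[1]],.075))
print("orange",plane(c,[(477.2,274.9)],.112), "tri", tri([c,calibration("scene")],[(477.2,274.9),(159.5,253.5)]))
```

```text
107 [0.62835573 0.0654257  0.15446031] 0.14033736879878345 0.1668933003702564Traceback (most recent call last):
  File "<stdin>", line 16, in <module>
cv2.error: OpenCV(4.12.0) /io/opencv/modules/imgproc/src/shapedescr.cpp:356: error: (-215:Assertion failed) n >= 0 && (depth == CV_32F || depth == CV_32S) in function 'fitEllipseNoDirect'
```

```bash
cat > fit.py <<'E'
from h import *
from cell import calibration
c=calibration("top"); p=cv2.imread("pics/top0.png"); d=np.load("pics/top0.npy")
v,u=np.mgrid[135:275,225:350]; uv=np.c_[u.ravel(),v.ravel()]; P=cloud(c,d,uv)
g=p[uv[:,1],uv[:,0]].mean(1)
e=np.array([287.8,211.7]); rr=np.linalg.norm(uv-e,axis=1)
gray=cv2.cvtColor(p,cv2.COLOR_BGR2GRAY).astype(np.float32)
pts=[]
for a in np.linspace(0,2*np.pi,72,endpoint=False):
    r=np.arange(12,20,.25); x=(e[0]+r*np.cos(a)).astype(np.float32);y=(e[1]+r*np.sin(a)).astype(np.float32)
    s=cv2.remap(gray,x[None],y[None],cv2.INTER_LINEAR)[0]; i=s.argmax(); pts.append((x[i],y[i],s[i]))
pts=np.array(pts,np.float32); el=cv2.fitEllipse(np.ascontiguousarray(pts[pts[:,2]>125][:,:2])); print((pts[:,2]>125).sum(),el)
Q=cloud(c,d,np.round(pts[:,:2])); Q=Q[(Q[:,2]>.1)&(Q[:,2]<.2)]
for k in range(6):
    n=np.linalg.svd(Q-Q.mean(0))[2][2]; n*=np.sign(n[2]); r=(Q-Q.mean(0))@n; Q=Q[abs(r)<max(0.003,2*r.std())]
print("n",n,"tilt",np.degrees(np.arccos(n[2])),"az",np.degrees(np.arctan2(n[1],n[0])),len(Q),Q[:,2].min(),Q[:,2].max(),Q.mean(0))
Rm,o=pose(c); dr=(rays(c,[el[0]])@Rm)[0]; print("mouth", o+dr*((Q.mean(0)-o)@n)/(dr@n))
D=Q-Q.mean(0); print("rim radii",np.percentile(np.linalg.norm(D,axis=1),[5,50,95]))
px=np.array([(105,440),(385,535),(490,210)])/4+np.array([220,130])
pl=P[(P[:,2]>.015)&(P[:,2]<.08)&(g>140)]; print("plate z",np.median(pl[:,2]))
for z in(.02,.03,.04):
    F=plane(c,px,z); e1=F[1]-F[0]; e2=F[2]-F[1]; print(z,F[:,:2].round(3).tolist(),"front edge az",np.degrees(np.arctan2(e1[1],e1[0])),"side az",np.degrees(np.arctan2(e2[1],e2[0])))
for a in blobs(p,(50,60,30),(90,255,255)): print("green",a[0],a[1],plane(c,[a[1]],.075))
print("orange",plane(c,[(477.2,274.9)],.112), "tri", tri([c,calibration("scene")],[(477.2,274.9),(159.5,253.5)]))
# lid: dark pts in scene / tab
c2=calibration("scene"); d2=np.load("pics/scene0.npy"); p2=cv2.imread("pics/scene0.png")
v,u=np.mgrid[195:260,335:400]; w=np.c_[u.ravel(),v.ravel()]; W=cloud(c2,d2,w); gg=p2[w[:,1],w[:,0]]
lid=W[(gg.max(1)<75)&(W[:,2]>.19)&(W[:,2]<.31)&(abs(W[:,0]-.65)<.06)]
tab=W[(gg[:,0]<60)&(gg[:,2]>110)&(gg[:,1]>90)&(W[:,2]>.25)]
for nm,L in(("lid",lid),("tab",tab)):
    for k in range(5):
        n=np.linalg.svd(L-L.mean(0))[2][2]; n*=np.sign(n[0]); r=(L-L.mean(0))@n; L=L[abs(r)<max(.003,2*r.std())]
    print(nm,len(L),L.mean(0),L.min(0),L.max(0),"n",n)
E
python3 fit.py
```

```text
72 ((286.452392578125, 213.54620361328125), (33.396060943603516, 35.590396881103516), 4.009651184082031)
n [-0.48551195  0.1199064   0.86596801] tilt 30.006575805232604 az 166.12732104555295 44 0.13437876281131933 0.16537888261040745 [0.62392488 0.06135276 0.15301646]
mouth [0.60763763 0.0717527  0.14244485]
rim radii [0.02129391 0.03088882 0.04853695]
plate z 0.02189616923857296
0.02 [[0.567, 0.179], [0.51, -0.0], [0.726, -0.064]] front edge az -107.58247665207091 side az -16.385065591487404
0.03 [[0.565, 0.178], [0.509, -0.0], [0.723, -0.063]] front edge az -107.58247665207088 side az -16.385065591487415
0.04 [[0.563, 0.177], [0.507, -0.0], [0.72, -0.063]] front edge az -107.58247665207088 side az -16.38506559148741
green [171 260  15  14 155] [177.96774194 266.35483871] [[0.48757853 0.33201075 0.075     ]]
orange [[ 0.47855752 -0.37724557  0.112     ]] tri [ 0.47927566 -0.37908249  0.10698723]
lid 744 [0.65826639 0.05613052 0.24384053] [0.6453517  0.01623615 0.19017898] [0.67356686 0.09492858 0.27820494] n [ 0.95092631 -0.28633922  0.11725612]
tab 20 [0.65158048 0.05837614 0.30322634] [0.64722958 0.04344282 0.30157142] [0.65587571 0.07243543 0.30521248] n [ 0.48292245 -0.1553708  -0.86176901]
```

```bash
cat >> h.py <<'E'
PSI=np.radians(-16.8)
r_=np.array([np.cos(PSI),np.sin(PSI),0]); up=np.array([0,0,1.])
XM=np.cos(np.pi/6)*r_+.5*up; ZM=-.5*r_+np.cos(np.pi/6)*up; YM=np.cross(ZM,XM)
def quat(phi,roll=0.):
    """tool z = -u, u=sin(phi)XM+cos(phi)ZM ; tool x in XM-ZM plane (roll 0), roll about tool z. returns wxyz, R"""
    u=np.sin(phi)*XM+np.cos(phi)*ZM; x=np.cos(phi)*XM-np.sin(phi)*ZM
    M=np.c_[x,np.cross(-u,x),-u]; M=(R.from_matrix(M)*R.from_euler('z',roll)).as_matrix()
    q=R.from_matrix(M).as_quat(); return q[[3,0,1,2]],M
VERT=np.pi/6
E
python3 - <<'E'
from h import *
from cell import env,kin,calibration
c=calibration("wrist"); s=env.get_state(); _,o=pose(c); q=s['orientation']; M=R.from_quat(q[[1,2,3,0]]).as_matrix()
print("cam in tool",M.T@(o-s['tcp_pos']), "axis",M.T@pose(c)[0].T[:,2])
T=np.array([.480,-.378]); Mo=np.array([.612,.069,.143])
def ik(p,phi,roll=0):
    j=kin.inverse_kinematics(np.array(p),quat(phi,roll)[0]); print(None if j is None else np.round(j,2)); return j
ik([*T,.25],VERT);ik([*T,.153],VERT)
ik(Mo+.16*ZM,0); ik(Mo+.09*ZM,0)
H=Mo+.056*XM+.004*ZM
for th in(2.0,1.5,1,.5,0):
    dr=-np.cos(th)*XM+np.sin(th)*ZM; n=np.sin(th)*XM+np.cos(th)*ZM; phi=VERT*th/2
    tip=H+.11*dr+.02*n; ik(tip-.073*quat(phi)[1][:,2],phi)
W=Mo+(.004+.01+.033)*ZM
for roll in np.arange(-3.14,3.14,.785): print(roll,end=' ');ik(W+.056*ZM,0,roll)
ik([.49,.33,.16],VERT)
E
```

```text
cam in tool [ 0.06641385  0.00028123 -0.06967987] axis [-0.26286161 -0.00148409  0.96483241]
[ 0.57  0.43 -0.01  1.77  0.    0.95 -1.3 ]
[ 0.56  0.55  0.01  1.83 -0.    0.76 -1.29]
[-1.23  0.2   0.9   2.21  0.41  0.42 -2.58]
[-0.6   0.3   0.24  2.17  0.77  0.36 -2.94]
[ 0.21  0.48 -0.55  1.48  0.26  1.26 -2.24]
[ 0.32  0.37 -0.72  1.7   0.36  1.08 -2.38]
[ 0.42  0.31 -0.89  1.92  0.53  0.89 -2.6 ]
[ 0.28  0.28 -0.79  2.1   0.77  0.69 -2.9 ]
[-1.2   0.4   0.9   2.3   0.14  0.17 -2.41]
-3.14 [ 0.28  0.37 -0.8   2.12  1.15  0.67 -0.07]
-2.355 [ 0.62  0.63 -1.31  2.1   1.37  0.99 -0.95]
-1.5699999999999998 [ 0.34  0.39 -0.87  2.11  1.18  0.7  -1.65]
-0.7849999999999997 [ 0.08  0.32 -0.56  2.13  1.06  0.58 -2.37]
4.440892098500626e-16 [-0.53  0.27  0.15  2.17  0.79  0.41 -2.95]
0.7850000000000006 [ 0.55  0.54 -1.18  2.1   1.31  0.88  2.22]
1.5700000000000007 [ 0.55  0.54 -1.18  2.1   1.31  0.88  1.43]
2.355000000000001 [ 0.1   0.32 -0.59  2.13  1.07  0.59  0.76]
[-0.37  0.55 -0.43  1.86  0.3   0.8  -2.82]
```

Run:
```python
from h import *
from cell import env,kin,calibration,camera
q,M=quat(VERT,np.pi)
print(np.round(kin.inverse_kinematics(np.array([.480,-.378,.29]),q),2))
env.reach(np.array([.480,-.378,.29]),q)
print(env.get_state()['time'],env.get_state()['tcp_pos'])
c=calibration("wrist"); p,d=camera("wrist"); cv2.imwrite("pics/w1.png",p); np.save("pics/w1.npy",d)
for a in blobs(p,(3,150,60),(16,255,255),300):
    ct=max(cv2.findContours(a[2].astype(np.uint8),0,1)[0],key=cv2.contourArea)
    uv=np.argwhere(a[2])[:,::-1]; P=cloud(c,d,uv); t=P[abs(P[:,2]-.112)<.004]
    print(a[0],a[1],"top pts",len(t),np.percentile(t,[1,99],axis=0).mean(0) if len(t) else '')
```

```text
[ 1.02  0.45 -0.61  1.7   0.29  1.08  1.6 ]
1.7083 [ 0.47925297 -0.37914272  0.28979989]
[ 298  210   56   61 2712] [325.47160767 240.63753687] top pts 2466 [ 0.48005031 -0.37866778  0.11123872]
```

View pics/w1.png

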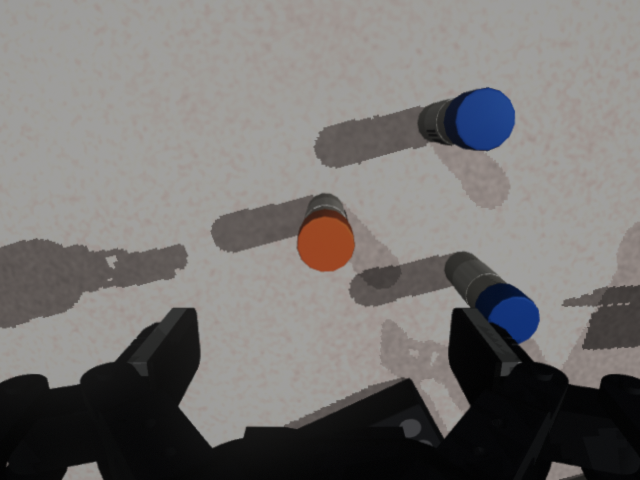

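The wrist view shows the orange cap at (325,241), with both blue tubes well clear of the fingers. It measures at (0.480, -0.379, 0.111), which agrees with the top camera to about 1.5 mm. The scene camera is about 6 mm off in x.

Run:
```python
from h import *
from cell import env,kin,calibration,camera
q,M=quat(VERT,np.pi)
env.movel(np.array([.4803,-.3785,.150]),velocity=.15,rot=q)
print(env.get_state()['tcp_pos'])
env.grip(.03,f_grip=40)
s=env.get_state(); print(s['time'],s['opening'],s['force'])
env.movel(np.array([.4803,-.3785,.33]),velocity=.25)
s=env.get_state(); print(s['time'],s['opening'],s['force'],s['tcp_pos'])
c=calibration("wrist"); p,d=camera("wrist"); cv2.imwrite("pics/w2.png",p)
```

```text
[ 0.48092224 -0.37880816  0.15096164]
3.3583 0.03486995116890994 [-0.87409024 -0.41025712  4.07553481]
4.225 0.0349092924945386 [ 0.02640613  0.26537998 -1.18929308] [ 0.47942699 -0.37821769  0.32828711]
```

View pics/w2.png

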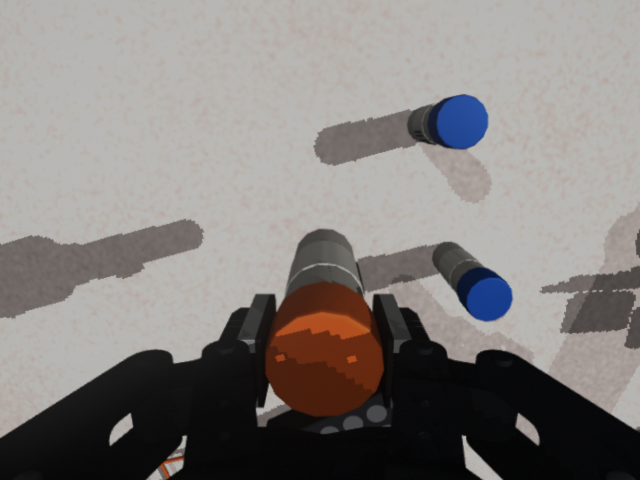

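The tube is held squarely between the pads, with the cap at (325,350), and both blue tubes are undisturbed.

Run:
```python
from h import *
from cell import env,kin,calibration,camera
q,M=quat(0,np.pi)
Mo=np.array([.612,.069,.143]); t=Mo+.215*ZM
print(np.round(kin.inverse_kinematics(t,q),2))
env.reach(t,q)
s=env.get_state(); print(s['time'],s['tcp_pos']-t,s['qpos'].round(2))
c=calibration("wrist"); p,d=camera("wrist"); cv2.imwrite("pics/w3.png",p); np.save("pics/w3.npy",d); np.savez("pics/w3c.npz",**c)
p,d=camera("top"); cv2.imwrite("pics/t3.png",p[130:280,220:370].repeat(4,0).repeat(4,1))
```

```text
[ 0.76  0.29 -1.4   2.1   0.97  0.87  0.09]
6.0083 [ 0.00038994 -0.00101528 -0.00018643] [ 0.77  0.29 -1.4   2.1   0.97  0.87  0.09]
```

View pics/w3.png

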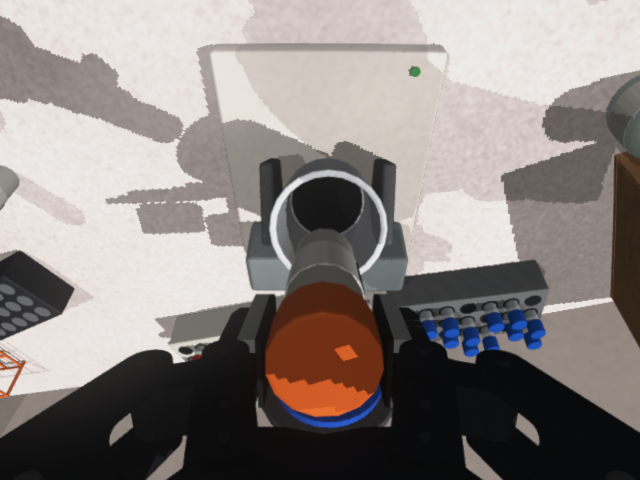

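View pics/t3.png

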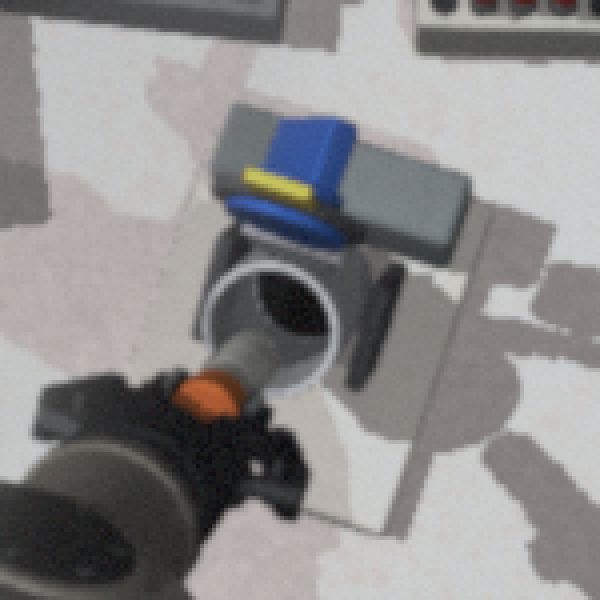

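The wrist view shows the rim as a white ring centred near (329,227), with the tube coming in. The plate edges look square to the tool, so the yaw is right. I'll refine the mouth position from the rim depth.

Run:
```python
from h import *
c={k:v for k,v in np.load("pics/w3c.npz").items()}; p=cv2.imread("pics/w3.png"); d=np.load("pics/w3.npy")
v,u=np.mgrid[160:300,260:400]; uv=np.c_[u.ravel(),v.ravel()]; g=p[uv[:,1],uv[:,0]].min(1); P=cloud(c,d,uv)
m=(g>200)&(P[:,2]>.11)&(P[:,2]<.18); Q=P[m]; print(m.sum())
n=np.linalg.svd(Q-Q.mean(0),full_matrices=False)[2][2]; n*=np.sign(n[2]); print("n",n,"tilt",np.degrees(np.arccos(n[2])),"rear az",np.degrees(np.arctan2(-n[1],-n[0])))
from scipy.optimize import least_squares
ab=np.c_[Q@XM,Q@YM]
f=least_squares(lambda t:np.hypot(ab[:,0]-t[0],ab[:,1]-t[1])-t[2],[*ab.mean(0),.039],loss='soft_l1',f_scale=.002).x
print("radius",f[2],"mouth",f[0]*XM+f[1]*YM+np.median(Q@ZM)*ZM, "rms",np.std(Q@ZM))
```

```text
912
n [-0.4773536   0.14589545  0.86651489] tilt 29.943861415063118 rear az -16.994929514727325
radius 0.03841089153374356 mouth [0.61185309 0.07101101 0.14367197] rms 0.0006850505332199433
```

```bash
sed -i 's/-16.8)/-16.9)/' h.py
cat >> h.py <<'E'
Mo=np.array([.6119,.0710,.1437]); H=Mo+.056*XM+.004*ZM
E
python3 - <<'E'
from h import *
from cell import env,kin,calibration,camera
q,M=quat(0,np.pi)
t=Mo+.085*ZM
print("stop",env.movel(t,velocity=.12,rot=q,stop_force=12))
s=env.get_state(); print(s['time'],s['tcp_pos']-t,s['force'])
env.grip(.055); env.dwell(.3)
env.movel(Mo+.16*ZM,velocity=.2)
t=Mo+.23*ZM
env.movel(t,velocity=.2)
s=env.get_state(); print(s['time'],s['opening'])
c=calibration("wrist"); p,d=camera("wrist"); cv2.imwrite("pics/w4.png",p); np.save("pics/w4.npy",d); np.savez("pics/w4c.npz",**c)
E
```

```text
stop False
7.3333 [3.69842087e-05 2.80580184e-04 5.87042282e-04] [-0.27665851  0.18092181 -0.29830375]
8.9917 0.05471876612309882
```

View pics/w4.png

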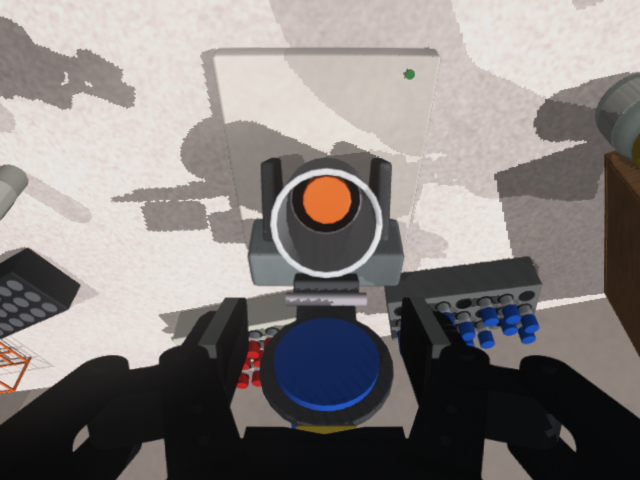

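The tube has slid fully in, with the orange cap up at (327,200) and below the rim. Next is the lid push from behind, so I'll plan its path first.

```bash
cat >> h.py <<'E'
def push(th,extra=0.,rho=.112):
    phi=VERT*min(th,2.)/2; dr=-np.cos(th)*XM+np.sin(th)*ZM; n=np.sin(th)*XM+np.cos(th)*ZM
    q,M=quat(phi,np.pi); tip=H+rho*dr+(.010+.011*abs(np.sin(th-phi))+extra)*n
    return tip-.073*M[:,2],q
E
python3 - <<'E'
from h import *
from cell import env,kin
qv,_=quat(VERT,np.pi)
P0,_=push(2.15,.03)
for t in (np.array([*(Mo[:2]-.05*r_[:2]),.45]),np.array([P0[0],P0[1],.44]),P0): print(t.round(3),np.round(kin.inverse_kinematics(t,qv),2))
for th in (2.1,1.7,1.3,.9,.5,.2,0):
    t,q=push(th); j=kin.inverse_kinematics(t,q); print(th,t.round(3),None if j is None else j.round(2))
E
```

```text
[0.564 0.086 0.45 ] [ 0.57  0.38 -1.11  1.56  0.35  1.41  0.72]
[0.711 0.041 0.44 ] [ 0.47  0.69 -1.15  1.22  0.62  1.59  0.72]
[0.711 0.041 0.357] [ 0.52  0.78 -1.2   1.34  0.72  1.49  0.65]
2.1 [0.677 0.051 0.36 ] [ 0.55  0.73 -1.21  1.42  0.68  1.45  0.62]
1.7 [0.628 0.066 0.359] [ 0.61  0.62 -1.24  1.59  0.67  1.32  0.55]
1.3 [0.58  0.081 0.339] [ 0.67  0.53 -1.29  1.78  0.72  1.17  0.44]
0.9 [0.543 0.092 0.302] [ 0.67  0.47 -1.3   1.95  0.82  1.01  0.29]
0.5 [0.522 0.098 0.254] [ 0.59  0.45 -1.22  2.09  1.01  0.87  0.06]
0.2 [0.52  0.099 0.216] [ 0.46  0.45 -1.09  2.17  1.21  0.79 -0.16]
0 [0.524 0.098 0.191] [ 0.36  0.47 -0.98  2.21  1.36  0.76 -0.32]
```

Run:
```python
from h import *
from cell import env,kin,camera,calibration
qv,_=quat(VERT,np.pi)
env.grip(0.0)
P0,_=push(2.15,.03)
env.reach(np.array([*(Mo[:2]-.05*r_[:2]),.45]),qv)
env.reach(np.array([P0[0],P0[1],.44]),qv)
env.movel(P0,velocity=.2,rot=qv)
s=env.get_state(); print(s['time'],s['tcp_pos']-P0,s['force'],s['opening'])
for th in (2.1,1.9,1.7,1.5):
    t,q=push(th); r=env.movel(t,velocity=.2,rot=q,stop_force=15); s=env.get_state(); print(th,r,s['time'],(s['tcp_pos']-t).round(4),s['force'].round(1))
    if r: break
p,d=camera("scene"); cv2.imwrite("pics/s5.png",cv2.resize(p[150:370,270:450],None,fx=3,fy=3))
```

```text
11.4583 [-0.00030241  0.00049257  0.00160349] [0.11856931 0.40138524 0.98720874] -7.063030672996771e-05
2.1 False 11.7833 [-0.0002  0.0012  0.0029] [ 0.3 -0.1  0.2]
1.9 False 12.0583 [0.0003 0.0003 0.0014] [ 0.3 -1.4  1.6]
1.7 False 12.3417 [0.0003 0.     0.0007] [-0.5 -0.5 -0.3]
1.5 False 12.625 [ 0.0005 -0.0002  0.0003] [ 1.5 -1.1  1.1]
```

View pics/s5.png

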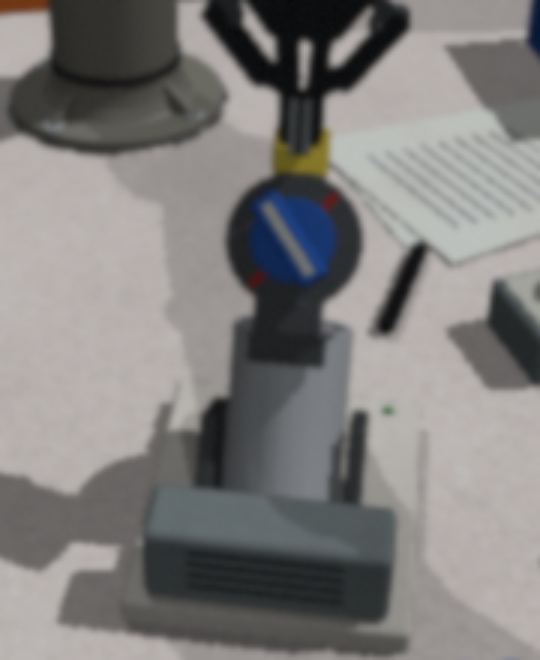

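The lid is moving: the fingertips are on the yellow tab at (302,150) in the crop, and the wing and red marks can be seen.

Run:
```python
from h import *
from cell import env,kin,camera,calibration
for th in (1.25,1.0,.75,.5,.3,.15,.05,-.03):
    t,q=push(th); r=env.movel(t,velocity=.2 if th>.2 else .08,rot=q,stop_force=15); s=env.get_state(); print(th,r,s['time'],((s['tcp_pos']-t)@ZM).round(4),(s['force']).round(1))
    if r: break
print("tip height over shut outer face", (s['tcp_pos']-.073*ZM-H)@ZM-.010)
# retreat and look
qv,_=quat(0,np.pi)
env.movel(s['tcp_pos']+.06*ZM,velocity=.2)
t=Mo+.047*ZM+.16*ZM-.0*XM; env.movel(t,velocity=.25,rot=qv)
s=env.get_state(); print(s['time'])
c=calibration("wrist"); p,d=camera("wrist"); cv2.imwrite("pics/w6.png",p); np.save("pics/w6.npy",d); np.savez("pics/w6c.npz",**c)
```

```text
1.25 False 12.9917 -0.0001 [ 0.2 -0.3  0. ]
1.0 False 13.3083 -0.0002 [ 1.2 -0.1  0.5]
0.75 False 13.625 -0.0 [-0.1 -0.3  0.5]
0.5 False 13.9417 0.0001 [ 0.3 -0.4 -1. ]
0.3 False 14.2333 0.0003 [0.3 0.  0.8]
0.15 False 14.625 0.0005 [ 1.  -0.7  1.5]
0.05 False 14.9333 0.0003 [-0.1  0.2 -0.8]
-0.03 True 15.1417 0.0027 [-14.2  -2.2  23.4]
tip height over shut outer face -0.0004146229670761014
16.075
```

View pics/w6.png

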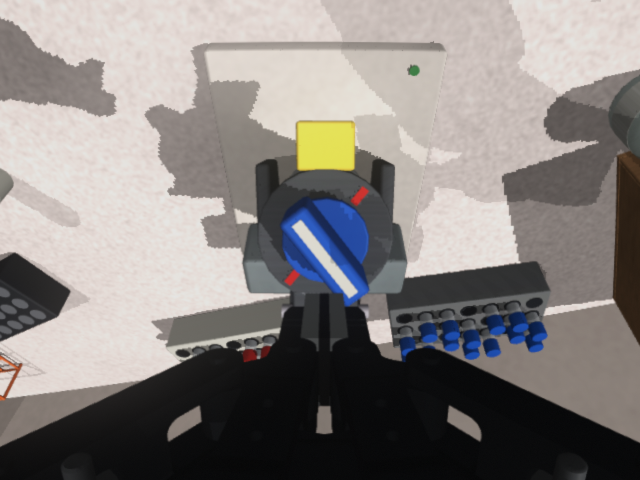

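The lid is shut flat; contact came 0.4 mm from the expected height. In the view the tab is at (326,146), the wing's white stripe runs from (296,223) to (352,296), and the red marks are at (360,197) and (292,275).

```bash
cat > wing.py <<'E'
from h import *
def analyse(pf,cf,df):
    c={k:v for k,v in np.load(cf).items()}; p=cv2.imread(pf); d=np.load(df); Rm,o=pose(c)
    def onpl(uv,h):
        dr=rays(c,uv)@Rm; P0=Mo+h*ZM; return o+dr*(((P0-o)@ZM)/(dr@ZM))[:,None]
    def ang(v): return np.arctan2(v@YM,v@XM)
    roi=np.zeros(p.shape[:2],np.uint8); roi[160:330,240:410]=1
    reds=[b for b in blobs(p*roi[...,None],(0,120,80),(8,255,255),30) if b[1][1]<300]
    reds=sorted(reds,key=lambda b:-b[0][4])[:2]; A=onpl([b[1] for b in reds],.014); print("marks px",[b[1].round(0) for b in reds],"rel",((A.mean(0)-Mo)@np.c_[XM,YM,ZM]).round(4),"sep",np.linalg.norm(A[0]-A[1]),"ang",ang(A[0]-A[1]))
    m=cv2.inRange(cv2.cvtColor(p,cv2.COLOR_BGR2HSV),np.array((0,0,170)),np.array((180,60,255)))*roi
    # stripe: light blob lying in blue
    blue=cv2.inRange(cv2.cvtColor(p,cv2.COLOR_BGR2HSV),np.array((105,120,50)),np.array((125,255,255)))*roi
    hull=cv2.convexHull(cv2.findNonZero(cv2.morphologyEx(blue,cv2.MORPH_OPEN,np.ones((3,3))))); hm=np.zeros_like(blue); cv2.fillConvexPoly(hm,hull,1)
    n,l,s,ce=cv2.connectedComponentsWithStats(m*hm); i=1+s[1:,4].argmax(); uv=np.argwhere(l==i)[:,::-1]
    P=cloud(c,d,uv); hgt=np.median((P-Mo)@ZM); Q=onpl(uv.astype(float),hgt); ab=np.c_[(Q-Mo)@XM,(Q-Mo)@YM]
    w,V=np.linalg.eigh(np.cov(ab.T)); v=V[:,1]; pr=(ab-ab.mean(0))@v
    box=cv2.minAreaRect((ab*1000).astype(np.float32))
    print("stripe n",len(uv),"height",hgt,"len",pr.max()-pr.min(),"centre",ab.mean(0).round(4),box[0],"ang",np.arctan2(v[1],v[0]))
    return np.arctan2(v[1],v[0]),ab.mean(0),ang(A[0]-A[1])
if __name__=="__main__": print(analyse("pics/w6.png","pics/w6c.npz","pics/w6.npy"))
E
python3 wing.py
```

```text
marks px [array([359., 196.]), array([291., 278.])] rel [ 0.0009 -0.0008  0.014 ] sep 0.06967471784547312 ang 2.462292746817974
stripe n 1047 height 0.06326579074021148 len 0.05006493851727411 centre [-0.0003 -0.0008] (0.14776992797851562, -0.4121875762939453) ang -2.492599827923729
(np.float64(-2.492599827923729), array([-0.00034929, -0.00080828]), np.float64(2.462292746817974))
```

Run:
```python
from h import *
from cell import env,kin,camera,calibration
W=Mo-.0006*YM
rho=2.493
for a in np.linspace(0,1.39,6):
    j=kin.inverse_kinematics(W+(.105-.0026*a)*ZM,quat(0,rho+a)[0]); print(round(a,2),None if j is None else j.round(2))
q,_=quat(0,rho)
env.grip(.06)
env.movel(W+.18*ZM,velocity=.15,rot=q)
print(env.get_state()['time'])
print("stop",env.movel(W+.105*ZM,velocity=.12,rot=q,stop_force=10))
s=env.get_state(); print(s['time'],(s['tcp_pos']-W)@np.c_[XM,YM,ZM],s['force'].round(1),s['qpos'].round(2))
env.grip(.0,f_grip=60)
s=env.get_state(); print(s['time'],s['opening'],s['force'].round(1),s['torque'].round(2))
p,d=camera("scene"); cv2.imwrite("pics/s7.png",cv2.resize(p[150:370,270:450],None,fx=3,fy=3))
```

```text
0.0 [ 0.37  0.4  -0.92  2.11  1.18  0.72  0.56]
0.28 [ 0.34  0.39 -0.89  2.11  1.17  0.71  0.29]
0.56 [ 0.32  0.39 -0.86  2.11  1.17  0.7   0.01]
0.83 [ 0.3   0.38 -0.83  2.12  1.16  0.68 -0.26]
1.11 [ 0.27  0.37 -0.8   2.12  1.15  0.67 -0.53]
1.39 [ 0.24  0.36 -0.76  2.12  1.14  0.66 -0.81]
17.525
stop False
18.3 [0.00019189 0.00044605 0.10557022] [-0.3  1.1 -0.5] [ 0.35  0.4  -0.9   2.11  1.18  0.71  0.56]
18.75 0.01726464695434281 [-2.8 -0.3  5. ] [ 0.01  0.58 -0.08]
```

View pics/s7.png

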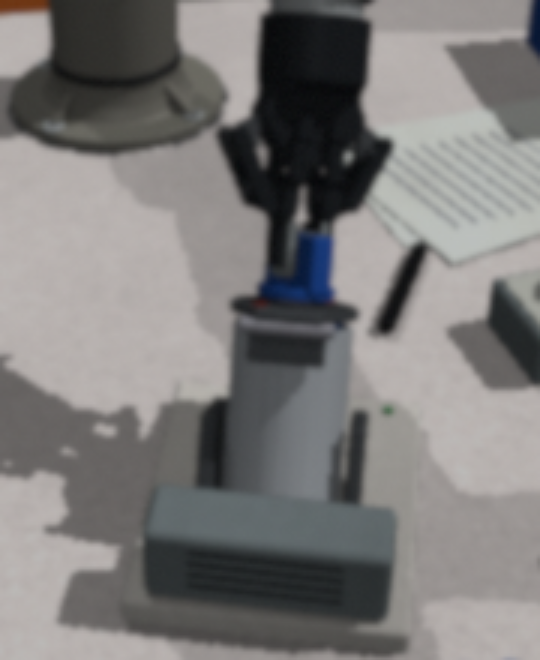

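The wing is held across its flats at (300,255) in the crop, with an opening of 17.3 mm against a wing width of 18 mm, and the lid is shut. Now to turn it.

Run:
```python
from h import *
from cell import env,kin,camera,calibration
W=Mo-.0006*YM; rho=2.493
for a in (.3,.6,.9,1.2,1.32,1.38):
    env.movel(W+(.105-.0026*a)*ZM,velocity=.0012,rot=quat(0,rho+a)[0]); s=env.get_state()
    M=R.from_quat(s['orientation'][[1,2,3,0]]).as_matrix(); x=M[:,0]; ang=np.arctan2(-(x@YM),x@XM)%(2*np.pi)
    print(a,s['time'],"roll done",round(ang-rho,3),"tau",round(s['torque']@ZM,3),s['torque'].round(2),s['force'].round(1),s['opening'])
```

```text
0.3 19.25 roll done 0.3 tau -0.134 [ 0.01  0.63 -0.25] [-3.7  0.4  5.9] 0.017153314023725243
0.6 19.7 roll done 0.6 tau -0.144 [ 0.08  0.6  -0.22] [-4.   0.8  6.6] 0.01716196160049207
0.9 20.15 roll done 0.9 tau -0.123 [ 0.11  0.65 -0.19] [-3.8  1.5  4.9] 0.016852475804327513
1.2 20.6 roll done 1.2 tau -0.124 [ 0.16  0.6  -0.16] [-3.8  0.5  4.3] 0.01728047525912213
1.32 20.8667 roll done 1.321 tau -0.147 [ 0.14  0.59 -0.19] [-2.9  1.   6. ] 0.016941993958138772
1.38 21.1167 roll done 1.377 tau 0.828 [-0.37  0.68  0.64] [-3.2  0.4  5.6] 0.017230137356066863
```

Run:
```python
from h import *
from cell import env,kin,camera,calibration
W=Mo-.0006*YM
env.dwell(.2); s=env.get_state(); print(s['torque']@ZM)
env.grip(.05); 
env.movel(W+.15*ZM,velocity=.12)
env.movel(Mo+.207*ZM,velocity=.15,rot=quat(0,np.pi)[0])
env.dwell(.2)
s=env.get_state(); print(s['time'])
c=calibration("wrist"); p,d=camera("wrist"); cv2.imwrite("pics/w8.png",p); np.save("pics/w8.npy",d); np.savez("pics/w8c.npz",**c)
import wing; print(wing.analyse("pics/w8.png","pics/w8c.npz","pics/w8.npy"))
```

```text
0.8838085397791977
23.375Traceback (most recent call last):
  File "<stdin>", line 11, in <module>
  File "wing.py", line 9, in analyse
    reds=sorted(reds,key=lambda b:-b[0][4])[:2]; A=onpl([b[1] for b in reds],.014); print("marks px",[b[1].round(0) for b in reds],"rel",((A.mean(0)-Mo)@np.c_[XM,YM,ZM]).round(4),"sep",np.linalg.norm(A[0]-A[1]),"ang",ang(A[0]-A[1]))
                                                                                                                                                                                                             ~^^^
IndexError: index 1 is out of bounds for axis 0 with size 1
```

View pics/w8.png

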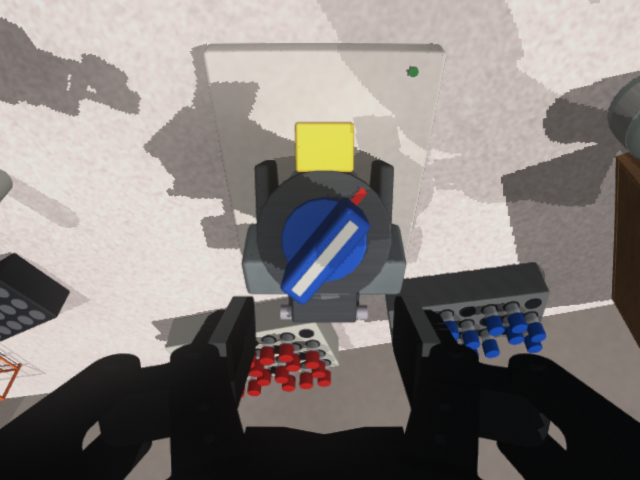

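The wing now points at the upper red mark at (360,197) and hides the lower one, and the lid is still shut. I'll check the angle by number and then look at the button.

```bash
sed -i 's/A=onpl(\[b\[1\] for b in reds\],.014);/A=onpl(([b[1] for b in reds]*2)[:2],.014);/; s/\[:2\],.014)/[:2],.014)/' wing.py
python3 - <<'E'
import wing; print(wing.analyse("pics/w8.png","pics/w8c.npz","pics/w8.npy"))
from h import *
from cell import env,kin,camera,calibration
q,_=quat(VERT,np.pi)
t=np.array([.49,.331,.25]); print(np.round(kin.inverse_kinematics(t,q),2))
s=env.get_state(); env.movel(s['tcp_pos']+np.array([0,0,.05]),velocity=.2)
env.grip(0)
env.reach(t,q)
s=env.get_state(); print(s['time'])
c=calibration("wrist"); p,d=camera("wrist"); cv2.imwrite("pics/w9.png",p)
for a in blobs(p,(45,80,30),(90,255,255),100):
    uv=np.argwhere(a[2])[:,::-1]; P=cloud(c,d,uv); z=np.percentile(P[:,2],70); T=P[abs(P[:,2]-z)<.003]
    print(a[0],a[1],z,np.percentile(T,[1,99],axis=0).round(4).tolist(),np.percentile(T,[1,99],axis=0).mean(0))
E
```

```text
marks px [array([359., 196.])] rel [-0.027   0.0216  0.014 ] sep 0.0 ang 0.0
stripe n 894 height 0.05979817003088021 len 0.0494525140804044 centre [ 0.0009 -0.001 ] (0.3344535827636719, -0.5768470764160156) ang 2.4592916185774145
(np.float64(2.4592916185774145), array([ 0.00089752, -0.00096932]), np.float64(0.0))
[ 0.06  0.63 -1.07  1.76  0.61  1.12  0.07]
25.425
[ 298  209   59   60 2791] [326.9541383  238.83948406] 0.07538292865417157 [[0.4731, 0.3159, 0.0728], [0.5058, 0.3485, 0.0767]] [0.48943007 0.33219894 0.07474048]
```

View pics/w9.png

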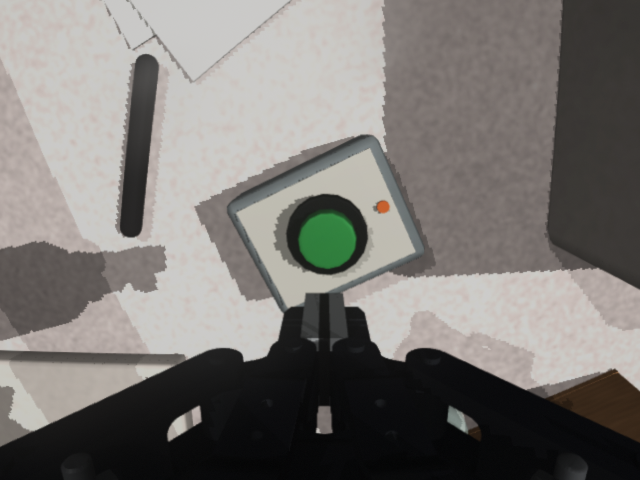

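The wing is at 2.459 against 2.462 for the marks and has sunk 3.5 mm, so the cap is tight. The green button is at (327,239) and measures (0.489, 0.332, 0.075) with a diameter of about 33–36 mm, and the marker is well clear. Pressing it now.

Run:
```python
from h import *
from cell import env,kin,camera,calibration
b=np.array([.4894,.3322])
env.movel(np.array([*b,.073+.085]),velocity=.15)
r=env.movel(np.array([*b,.073+.060]),velocity=.04,stop_force=22)
s=env.get_state(); print(r,s['time'],"tip z",s['tcp_pos'][2]-.073,s['force'].round(1))
env.dwell(.3); s=env.get_state(); print("tip z",s['tcp_pos'][2]-.073,s['force'].round(1))
env.movel(np.array([*b,.25]),velocity=.15)
env.dwell(.2)
s=env.get_state(); print(s['time'],s['force'].round(1))
c=calibration("wrist"); p,d=camera("wrist"); cv2.imwrite("pics/w10.png",p)
for a in blobs(p,(45,80,30),(90,255,255),100):
    uv=np.argwhere(a[2])[:,::-1]; P=cloud(c,d,uv); print("button z",np.median(P[:,2]))
p,d=camera("scene"); cv2.imwrite("pics/s10.png",p)
p,d=camera("top"); cv2.imwrite("pics/t10.png",p)
```

```text
True 26.75 tip z 0.0671553798821118 [-1.2 -2.6 12.2]
tip z 0.06717023590355227 [-1.3 -3.2 11.9]
28.1417 [0.2 0.1 0.7]
button z 0.07501584548959343
```

View pics/s10.png

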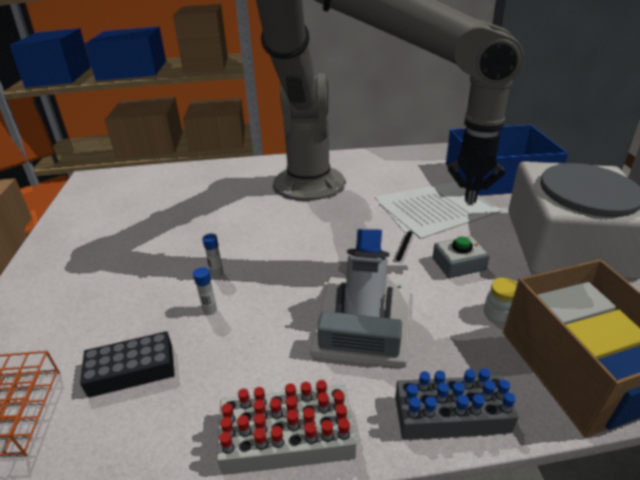

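View pics/w10.png

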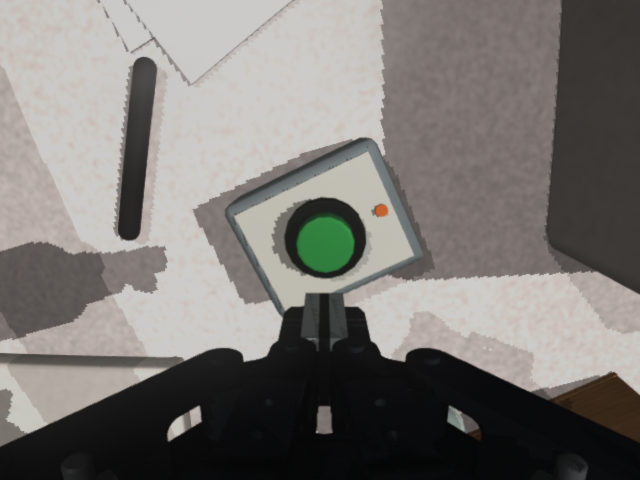

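The button bottomed out: the tip held at z = 0.0672, which is 7.8 mm of travel, with a steady 12 N against the 6 N needed. It then came back up to 0.075. The lid is shut, and the blue tubes, jar and marker are where they were. Handing in.

Run:
```python
from cell import env,job
print(env.get_state()['time']); print(job.job_done())
```

```text
28.2917
the job is handed in; nothing more can be done
None
```

The job is done and handed in at 28.3 s; no verdict was reported.

**What I did:** I put the orange-capped tube cap-up into the leaning canister, pushed the lid shut by its tab, screwed the blue cap tight, then pressed start once.

**Last checks:**
- **Tube:** after release the orange cap was up and below the rim.
- **Lid:** the push stopped within 0.4 mm of the expected shut height.
- **Cap:** the wing turned about 1.33 rad and sank 3.5 mm. The stop torque rose to about 0.85 N m, and the wing ended 0.003 rad from the line of the red marks.
- **Start button:** it went down 7.8 mm by the arm's reading, against a nominal 8 mm, with a steady 12 N against the 6 N needed. I took that as fully down and did not press again. It came back up to 75.0 mm.
- **Other items:** the two blue-capped tubes, the jar and the marker looked unmoved by eye in the last pictures.

**Disagreements:**
- The scene camera read about 6 mm off in x against the wrist and top cameras, so I used the wrist measurements.
- The wrist moment about the cap axis had an unexpected sign while the cap was turning freely, though at the stop it was as expected.

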